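# Lay a standing flue tile down on the photo pad

## Robot

A 7-joint arm with a two-finger parallel gripper is mounted at the origin on the work surface. World frame = base frame: x ahead of the robot, y to its left, z up, the work surface at z = 0. Lengths are in m, angles in degrees, forces in N, time in s.
With the tool pointing down it reaches from about 0.4 to 0.9 m from the base axis. Payload 5.6 kg.
Tool frame: the origin (TCP) lies at the very end of the fingers, on their centre line; the grasp point (between the pads) lies 19 mm behind it; z points along the fingers, y is the line along which they close (so a half turn about z gives the same grasp; the last joint's range is limited). The gripper opens to 92 mm and grips with 3 to 60 N. Pads are 20 mm wide; open, the fingers measure 128 mm over their backs; the gripper's body (75 mm by 189 mm) begins 69 mm behind the grasp point.
Start: joints at [63.827, 26.786, -0.665, 91.828, 0.344, 61.387, -3.226], TCP at [0.261, -0.595, 0.215] pointing down, gripper open.
Joint ranges: [-144.91, 144.91], [-17.63, 115.5], [-89.93, 88.59], [15.96, 139.68], [-74.01, 254.01], [8.47, 105.57], [-167.45, 167.45]. Speed limits (degrees/s): [147.25, 147.25, 180, 180, 180, 180, 180].

## Interface

Orientations are given as [roll, pitch, yaw] about the fixed x, y, z axes, in that order (R = Rz(yaw) Ry(pitch) Rx(roll)).
In Python, from bench import telemetry, eyes, bot gives the robot as it stands. The module is installed in compiled form; this text tells all that it offers.
- The arm moves only by the tool apply_moves, never from a script. Its argument "steps" is a list of rows, each a list of 7 numbers: the turn, a rotation vector about the world's x, y, z in rad, then the shift along the world's x, y, z in mm, then the opening, from -1 (shut) to 1 (fully open). A call has 1 to 20 rows; each row is the pose to reach, as a shift and turn from the pose commanded when the call began; what a row does not reach only later rows make up. A row lasts 1/12 s, in which the tool goes at most 41.7 mm and 7.16 degrees, less where a joint would pass 70% of its speed; a pose out of reach is approached as far as the arm can. A call with a gripper value outside its range is refused whole. The fingers move at their own pace and stop on an object; "newtons" is the grip in N (left out, the last holds). Time passes only in rows, so rows that repeat a pose let the fingers close. It gives the time, the measured TCP pose, the force, the opening and the grip force at its end, in the units of the state.
- telemetry.get_obs(): the state, without advancing time (a new reading comes with each control period).
- eyes.camera(name): name is "side" or "top" or "wrist"; returns the picture (480x640x3 uint8, blue, green, red); there is no depth.
- eyes.calibration(name): a dict with "fx", "fy", "cx", "cy" (pixels), "T" (4x4, takes a point from camera to world coordinates); the wrist camera has in their place "hand_eye" (4x4, takes a point from camera to tool coordinates, whose origin is the TCP and whose axes are the flange's). Camera axes: x right, y down, z forward; pixel columns grow to the right and rows downward; lengths in m; the calibration is good to about 2 mm. A picture is of the moment at which its call begins: read the wrist's pose just before it. calibration takes no time and is no camera call.
- bot.close_job(): hands the job in; it is judged then, once.
The state is a dict: "time": time; "qpos": joint angles; "qd": joint speeds; "joint_efforts": joint torques, N m; "eef_pos": TCP position; "orientation": TCP orientation; "wrist_force": force on the tool from outside, world axes, zero at the start; "moment": the same for the moment, N m; "grip_width": finger opening in m; "gripper_force": force on a finger pad.
Only numpy, scipy, OpenCV 4.12 (cv2) and the standard library are available. Lean on these libraries where they do the work, as an engineer would, in place of code of your own. Each camera call takes 0.05 s, during which the arm holds its last target. There are 200 camera calls.

## Task

The hollow clay flue tile stands with its foot against the metal stop strip at the edge of the blue pad. Tip it over the stop onto the pad so that it lies on its side on the pad, combed face up and foot end still at the stop, lowering it gently all the way and never letting it drop. Work only with the fingertips: hook or push, do not pinch, lift or carry the tile, and leave the other finds and tools alone.

Things in the scene. Friction and masses are not known exactly. Their poses are not given: they have to be found in the camera images.
- tile: Loose fired-clay flue tile, a rectangular tube open at both ends, 0.6 to 0.9 kg: 165 mm tall (z, up while it stands), 76 mm deep (x), 110 mm wide (y), walls 9 mm thick. Origin at the centre of its underside. Its plain -x face is towards the pad, within 3 mm of the stop; its +x face has dark wavy combing and must end facing up.
- tile_mouth (a point): Centre of the tile's open top end, 165 mm above its underside while it stands; axes as the tile's. The bore is 58 mm (x) by 92 mm (y) and empty right through, so shut fingertips fit in, and can bear on the inside of either wall to tip the tile or hold it back.
- tile_heel (a point): Middle of the tile's lower -x edge, over which it tips (38 mm from the origin along the tile's -x); axes as the tile's. The tile balances on this edge when leaned about 25 degrees; beyond that it falls towards the pad unless held back.
- stop (a point): Middle of the top edge of the outer face of the fixed aluminium stop strip (15 by 170 mm, 12 mm high). x points level out of the pad to the standing tile, y along the strip, z up. Behind the strip the firm blue pad, 170 mm wide and 11 mm high, runs to 210 mm along -x. The tile tips along -x, roughly to the robot's right.
- sherd_a: Pale loose sherd, about 70 by 60 mm, 15 mm high, on the table beside the pad; origin under its centre. Leave alone.
- sherd_b: Brown loose sherd, about 60 by 60 mm, 15 mm high, on the table at the pad's other side; origin under its centre. Leave alone.
- scale: Black-and-white photo scale bar, 100 by 20 by 6 mm, lying behind the standing tile; origin under its centre. Leave alone.
- neck: Pale amphora neck standing on the table, 84 mm across, 110 mm tall; origin under its centre. Leave alone.
- jar: Clear jar with blue cap, 56 mm across, 85 mm tall; origin under its centre. Leave alone.
- cup: Brown clay cup, 72 mm across, 75 mm tall; origin under its centre. Leave alone.
- brush: Cleaning brush lying on the table left of the pad, its handle along its -x; about 200 mm long. Leave alone.
Things that resemble listed ones, but are neither listed nor needed, are in the scene too. There is more than one size of the tile; the job needs the largest.

How it is judged:
By the outcome, as a careful person would: the job done as asked, in the order asked, and still so for the second after the job is handed in, with the robot touching nothing.
It also fails if it takes over 61 s, if anything falls off the work surface, if the arm or the gripper's body presses on something with over 40 N, if the wrist force passes 120 N, or if a joint passes its speed limit or range.

## Working session

There is one attempt and no reset: what is moved stays moved. The work goes in short steps, Python scripts to look and compute and a tool call to move; the robot and the scene stay as the last step left them, time stands still between calls to the robot, and variables do not carry over. Pictures are saved under pics/ and viewed, at most 11 in all, crops included, and the job is handed in when it is done.

Besides the shell and the picture viewer there is one more tool, called by a JSON object that holds its "fn" and its "kwargs", one argument or row to a line. apply_moves: Moves the arm, as the interface text tells. Its arguments: {"type":"object","properties":{"steps":{"type":"array"},"newtons":{"type":"number"}},"required":["steps"]}

```bash
mkdir -p pics; python3 - <<'E'
from bench import telemetry, eyes, bot
import cv2, numpy as np
np.set_printoptions(precision=4,suppress=True)
for n in("side","top"):
    cv2.imwrite(f"pics/{n}0.png",eyes.camera(n)); c=eyes.calibration(n); print(n,c)
print(eyes.calibration("wrist"))
o=telemetry.get_obs(); print(o)
E
```

```text
side {'fx': 525.0146361271462, 'fy': 525.0146361271462, 'cx': 313.31708416105465, 'cy': 238.5533994149415, 'T': array([[-0.9967, -0.0653,  0.0485,  0.5237],
       [-0.0804,  0.6991, -0.7105,  0.8501],
       [ 0.0125, -0.712 , -0.702 ,  0.9556],
       [ 0.    ,  0.    ,  0.    ,  1.    ]])}
top {'fx': 555.188604894764, 'fy': 555.188604894764, 'cx': 320.18518513691765, 'cy': 250.5203182375015, 'T': array([[ 0.0125, -0.9902,  0.1389,  0.4103],
       [-0.9999, -0.0122,  0.0027,  0.0158],
       [-0.001 , -0.1389, -0.9903,  1.3448],
       [ 0.    ,  0.    ,  0.    ,  1.    ]])}
{'fx': 388.24417858024435, 'fy': 388.24417858024435, 'cx': 331.9791606454502, 'cy': 240.1770167825682, 'hand_eye': array([[ 0.0001, -0.9653, -0.2612,  0.0728],
       [ 1.    ,  0.0002, -0.0003, -0.0001],
       [ 0.0003, -0.2612,  0.9653, -0.1693],
       [ 0.    ,  0.    ,  0.    ,  1.    ]])}
{'time': 0.1, 'qpos': array([63.8293, 26.8295, -0.664 , 91.8736,  0.3444, 61.3883, -3.2256]), 'qd': array([ 0.1715, -0.1274, -0.0801, -0.1749, -0.0994,  0.0323,  0.0815]), 'joint_efforts': array([  0.0004, -52.1648,  -0.0127, -24.4366,  -0.0568,   0.0141,
         0.    ]), 'eef_pos': array([ 0.2611, -0.5947,  0.2138]), 'orientation': array([-179.9109,    0.0074,   23.703 ]), 'wrist_force': array([ 0.3203,  0.514 , -0.3399]), 'moment': array([-0.0492,  0.0263, -0.0142]), 'gripper_force': 0.0, 'grip_width': 0.09221747339226449}
```

View pics/side0.png

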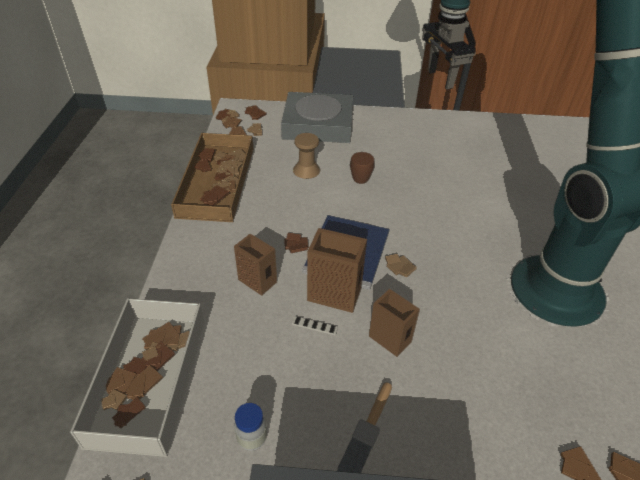

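View pics/top0.png

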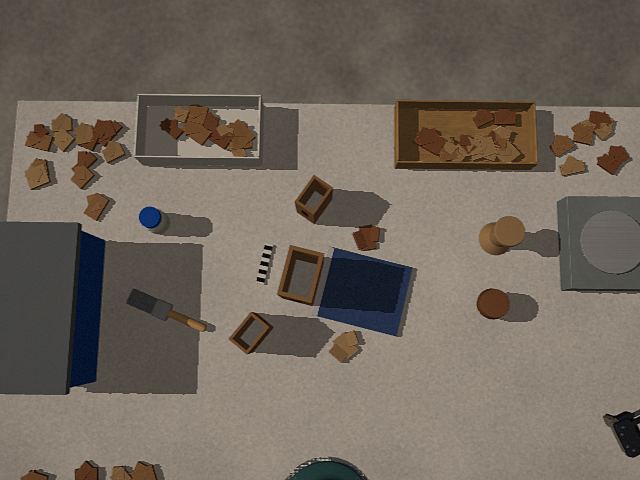

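The side view has the large tile at about (338,270) with combing towards the camera and the pad behind it. The top view has its mouth at about (301,275) and the pad at about (365,290). Two smaller tiles flank it. Enlarging next.

```bash
python3 - <<'E'
import cv2, numpy as np
t=cv2.imread("pics/top0.png")[230:345,270:425]; s=cv2.imread("pics/side0.png")[210:320,290:400]
t=cv2.convertScaleAbs(cv2.resize(t,None,fx=5,fy=5,interpolation=2),alpha=1.6)
s=cv2.convertScaleAbs(cv2.resize(s,None,fx=5,fy=5,interpolation=2),alpha=1.6)
cv2.imwrite("pics/t1.png",t);cv2.imwrite("pics/s1.png",s)
E
```

```text
(no output)
```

View pics/t1.png

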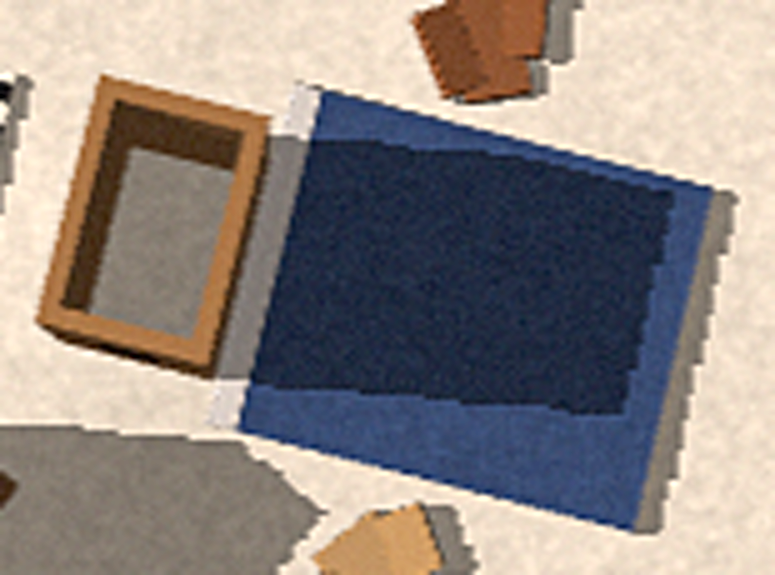

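View pics/s1.png

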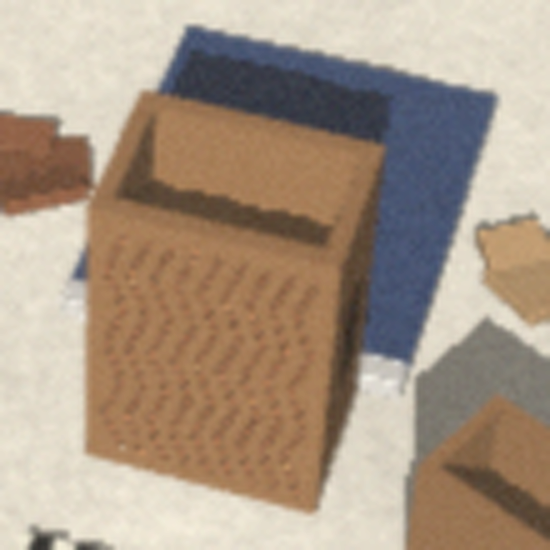

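The top crop shows rim corners at (103,75), (271,117), (212,374), (38,323). The strip and pad lie to their right, with pad far corners at (713,187), (638,530). The side crop shows rim corners (145,92), (385,145), (333,262), (90,202), with the combing on the near (+x) face.

```bash
cat > h.py <<'E'
import numpy as np
from bench import eyes
def ray(n,p,z):
    c=eyes.calibration(n);T=c["T"];d=T[:3,:3]@[(p[0]-c["cx"])/c["fx"],(p[1]-c["cy"])/c["fy"],1]
    return (T[:3,3]+d*(z-T[2,3])/d[2])[:2]*1000
E
python3 - <<'E'
from h import *
np.set_printoptions(precision=1,suppress=True)
f=lambda n,P,o,z:np.array([ray(n,np.array(p)/5+o-.4,z) for p in P])
for nm,q in(("top",f("top",[(103,75),(271,117),(212,374),(38,323)],np.array([270,230]),.165)),("side",f("side",[(90,202),(145,92),(385,145),(333,262)],np.array([290,210]),.165)),
 ("pad",f("top",[(322,90),(713,187),(638,530),(240,432)],np.array([270,230]),.011)),
 ("padside",f("side",[(188,27),(495,95),(408,362),(78,283)],np.array([290,210]),.011)),
 ("strip",f("top",[(300,83),(320,90),(240,432),(210,425)],np.array([270,230]),.012)),("foot side",f("side",[(87,452),(315,510)],np.array([290,210]),0))):
    print(nm,q.tolist() and q, q.mean(0)); 
    e=np.diff(np.vstack([q,q[:1]]),axis=0);print([ (round(np.hypot(*v)),round(np.degrees(np.arctan2(v[1],v[0])),1)) for v in e])
E
```

```text
top [[587.8  83.7]
 [570.5  11.3]
 [460.4  35. ]
 [481.  109.1]] [524.9  59.8]
[(74, np.float64(-103.5)), (113, np.float64(167.9)), (77, np.float64(74.4)), (110, np.float64(-13.4))]
side [[587.5  85.2]
 [569.4  16.1]
 [464.3  39.5]
 [485.  110.2]] [526.5  62.8]
[(71, np.float64(-104.7)), (108, np.float64(167.5)), (74, np.float64(73.6)), (105, np.float64(-13.7))]
pad [[ 604.9  -13.9]
 [ 559.9 -203.2]
 [ 395.6 -165.9]
 [ 439.5   23.7]] [500.  -89.9]
[(195, np.float64(-103.4)), (168, np.float64(167.2)), (195, np.float64(77.0)), (170, np.float64(-12.8))]
padside [[ 559.  -199.1]
 [ 395.5 -161.2]
 [ 440.6   27.5]
 [ 600.9   -8.5]] [499.  -85.3]
[(168, np.float64(166.9)), (194, np.float64(76.6)), (164, np.float64(-12.7)), (195, np.float64(-102.4))]
strip [[608.1  -3.2]
 [604.8 -13. ]
 [439.5  23.7]
 [442.6  38. ]] [523.7  11.4]
[(10, np.float64(-108.8)), (169, np.float64(167.5)), (15, np.float64(77.7)), (171, np.float64(-14.0))]
foot side [[588.   86.5]
 [481.7 110.6]] [534.8  98.6]
[(109, np.float64(167.2)), (109, np.float64(-12.8))]
```

{"fn": "apply_moves", "kwargs": {
  "steps": [
    [0,0,0.93,100,172,135,-1],
    [0,0,0.93,199,345,135,-1],
    [0,0,0.93,199,345,135,-1],
    [0,0,0.93,199,345,135,-1],
    [0,0,0.93,199,345,135,-1],
    [0,0,0.93,199,345,135,-1],
    [0,0,0.93,199,345,135,-1],
    [0,0,0.93,199,345,135,-1],
    [0,0,0.93,199,345,135,-1],
    [0,0,0.93,199,345,135,-1],
    [0,0,0.93,199,345,135,-1],
    [0,0,0.93,199,345,135,-1],
    [0,0,0.93,199,345,135,-1],
    [0,0,0.93,199,345,135,-1]
  ]
}}

```text
time: 1.27
eef_pos: [0.4591, -0.2518, 0.3487]
orientation: [-179.9, 0.0, 76.8]
wrist_force: [-1.0, -0.3, 0.1]
grip_width: 0.0014
gripper_force: 0.0
```

{"fn": "apply_moves", "kwargs": {
  "steps": [
    [1.19,-0.275,0,0,0,-100,-1],
    [1.19,-0.275,0,0,0,-100,-1],
    [1.19,-0.275,0,0,0,-100,-1],
    [1.19,-0.275,0,0,0,-100,-1],
    [1.19,-0.275,0,0,0,-100,-1],
    [1.19,-0.275,0,0,0,-100,-1],
    [1.19,-0.275,0,0,0,-100,-1],
    [1.19,-0.275,0,0,0,-100,-1],
    [1.19,-0.275,0,0,0,-100,-1],
    [1.19,-0.275,0,0,0,-100,-1],
    [1.19,-0.275,0,0,0,-100,-1],
    [1.19,-0.275,0,0,0,-100,-1]
  ]
}}

```text
time: 2.27
eef_pos: [0.459, -0.2517, 0.2473]
orientation: [-179.4, -70.0, 76.2]
wrist_force: [-0.5, 0.1, 0.3]
grip_width: 0.0003
gripper_force: 0.0
```

```bash
python3 - <<'E'
from bench import telemetry
o=telemetry.get_obs(); print(o['time'],o['qpos'],o['eef_pos'],o['orientation'])
E
```

```text
2.2667 [ 69.622105    44.66035926 -25.65804414  92.6849026  -37.25835092
  91.35958158  45.65134781] [ 0.4590352  -0.25166972  0.24731101] [-179.40897089  -70.01778915   76.21649399]
```

{"fn": "apply_moves", "kwargs": {
  "steps": [
    [-1.19,0.275,0,63.6,300,13,-1],
    [-1.19,0.275,0,63.6,300,13,-1],
    [-1.19,0.275,0,63.6,300,13,-1],
    [-1.19,0.275,0,63.6,300,13,-1],
    [-1.19,0.275,0,63.6,300,13,-1],
    [-1.19,0.275,0,63.6,300,13,-1],
    [-1.19,0.275,0,63.6,300,13,-1],
    [-1.19,0.275,0,63.6,300,13,-1],
    [-1.19,0.275,0,63.6,300,13,-1],
    [-1.19,0.275,0,63.6,300,13,-1],
    [-1.19,0.275,0,63.6,300,13,-1],
    [-1.19,0.275,0,63.6,300,13,-1],
    [-1.19,0.275,0,63.6,300,13,-1]
  ]
}}

```text
time: 3.35
eef_pos: [0.5236, 0.0494, 0.2633]
orientation: [179.9, -0.1, 77.0]
wrist_force: [-0.3, -0.6, 0.1]
grip_width: 0.0007
gripper_force: 0.0
```

```bash
python3 - <<'E'
from h import *
from bench import telemetry
import cv2
o=telemetry.get_obs(); print(o['time'],o['qpos'],o['eef_pos'],o['orientation'],o['wrist_force'])
print(ray("top",(508,231),.11),ray("top",(493,303),.075),ray("side",(307,140),.11),ray("side",(362,158),.075))
a=cv2.imwrite("pics/w1.png",eyes.camera("wrist"))
E
```

```text
3.35 [ 14.93531279  14.45667356 -28.07656189 104.656603     7.56946936
  62.62268183 -28.86928211] [0.52364535 0.0493766  0.26330671] [ 1.79913417e+02 -7.44505243e-02  7.69972354e+01] [-0.29551543 -0.62212839  0.10462963]
[ 633.16759277 -403.93785426] [ 472.49491819 -375.93390925] [ 631.88024672 -400.35064955] [ 473.21943874 -378.12799193]
```

View pics/w1.png

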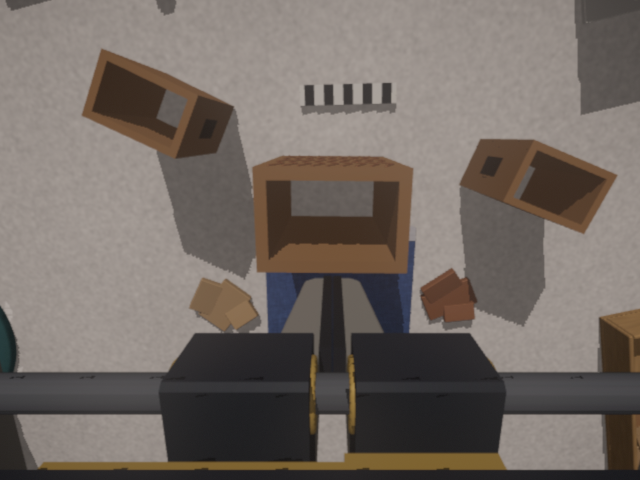

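The wrist view shows the rim squarely aligned with the fingers, with outer corners at (253,166), (412,168), (413,271), (257,272). The fingertips at about (332,280) are centred laterally.

```bash
python3 - <<'E'
from h import *
from bench import telemetry
from scipy.spatial.transform import Rotation as R
np.set_printoptions(precision=1,suppress=True)
o=telemetry.get_obs();c=eyes.calibration("wrist")
B=np.eye(4);B[:3,:3]=R.from_euler('xyz',o['orientation'],degrees=True).as_matrix();B[:3,3]=o['eef_pos'];T=B@c['hand_eye']
q=[]
for p in[(253,166),(412,168),(413,271),(257,272)]:
    d=T[:3,:3]@[(p[0]-c["cx"])/c["fx"],(p[1]-c["cy"])/c["fy"],1]
    q.append((T[:3,3]+d*(.165-T[2,3])/d[2])[:2]*1000)
q=np.array(q);print(q,q.mean(0));e=np.diff(np.vstack([q,q[:1]]),axis=0);print([ (round(np.hypot(*v)),round(np.degrees(np.arctan2(v[1],v[0])),1)) for v in e])
E
```

```text
[[483.1 112. ]
 [587.8  86.1]
 [575.5  13. ]
 [464.7  38.1]] [527.8  62.3]
[(108, np.float64(-13.9)), (74, np.float64(-99.5)), (114, np.float64(167.2)), (76, np.float64(76.0))]
```

{"fn": "apply_moves", "kwargs": {
  "steps": [
    [0,0,0,0,0,-40,-1],
    [0,0,0,0,0,-80,-1],
    [0,0,0,0,0,-95,-1],
    [0,0,0,0,0,-110,-1],
    [0,0,0,0,0,-125,-1],
    [0,0,0,0,0,-140,-1],
    [0,0,0,0,0,-148,-1],
    [0,0,0,0,0,-148,-1],
    [0,0,0,0,0,-148,-1]
  ]
}}

```text
time: 4.15
eef_pos: [0.5239, 0.0482, 0.1146]
orientation: [-180.0, -0.0, 76.8]
wrist_force: [-0.4, -0.9, -0.4]
grip_width: 0.0004
gripper_force: 0.0
```

{"fn": "apply_moves", "kwargs": {
  "steps": [
    [-0.1,0.023,0,0,0,0,-1],
    [-0.2,0.046,0,0,0,0,-1],
    [-0.3,0.069,0,0,0,0,-1],
    [-0.4,0.092,0,0,0,0,-1],
    [-0.45,0.104,0,0,0,0,-1],
    [-0.5,0.115,0,0,0,0,-1],
    [-0.5,0.115,0,0,0,0,-1],
    [-0.5,0.115,0,0,0,0,-1]
  ]
}}

```text
time: 4.82
eef_pos: [0.5243, 0.0503, 0.1149]
orientation: [179.9, 29.3, 77.0]
wrist_force: [-0.5, 0.2, -0.1]
grip_width: 0.0002
gripper_force: 0.0
```

{"fn": "apply_moves", "kwargs": {
  "steps": [
    [-0.02,0.005,0,-0.5,-2,0,-1],
    [-0.04,0.01,0,-1,-4,0,-1],
    [-0.055,0.013,0,-1.4,-6,0,-1],
    [-0.068,0.016,0,-1.6,-7,0,-1],
    [-0.068,0.016,0,-1.6,-7,0,-1],
    [-0.068,0.016,0,-1.6,-7,0,-1]
  ]
}}

```text
time: 5.32
eef_pos: [0.5225, 0.0432, 0.1146]
orientation: [180.0, 33.4, 77.0]
wrist_force: [1.1, 1.2, 0.9]
grip_width: 0.0004
gripper_force: 0.9
```

{"fn": "apply_moves", "kwargs": {
  "steps": [
    [0.017,-0.004,0,-0.4,-1.8,0.2,-1],
    [0.034,-0.008,0,-0.8,-3.5,0.5,-1],
    [0.051,-0.012,0,-1.2,-5.3,0.7,-1],
    [0.068,-0.016,0,-1.6,-7,1,-1],
    [0.085,-0.02,0,-2,-8.8,1.2,-1],
    [0.102,-0.024,0,-2.4,-10.5,1.3,-1],
    [0.119,-0.027,0,-2.8,-12.3,1.4,-1],
    [0.136,-0.031,0,-3.2,-14.1,1.5,-1],
    [0.153,-0.035,0,-3.7,-15.9,1.6,-1],
    [0.17,-0.039,0,-4.1,-17.6,1.6,-1],
    [0.187,-0.043,0,-4.5,-19.4,1.6,-1],
    [0.204,-0.047,0,-4.9,-21.2,1.5,-1],
    [0.221,-0.051,0,-5.3,-23,1.4,-1],
    [0.238,-0.055,0,-5.7,-24.7,1.3,-1],
    [0.255,-0.059,0,-6.1,-26.5,1.2,-1],
    [0.255,-0.059,0,-6.1,-26.5,1.2,-1],
    [0.255,-0.059,0,-6.1,-26.5,1.2,-1]
  ]
}}

```text
time: 6.73
eef_pos: [0.5162, 0.0156, 0.116]
orientation: [180.0, 18.4, 76.9]
wrist_force: [0.0, 1.6, 0.4]
grip_width: 0.0006
gripper_force: 0.5
```

```bash
cat > shot.py <<'E'
import cv2,sys
from bench import eyes
i=sys.argv[1]
s=cv2.resize(eyes.camera("side")[180:330,250:450],None,fx=2,fy=2); t=cv2.resize(eyes.camera("top")[200:350,250:450],None,fx=2,fy=2)
cv2.imwrite(f"pics/c{i}.png",cv2.convertScaleAbs(cv2.hconcat([s,t]),alpha=1.5))
E
python3 shot.py 1
```

```text
(no output)
```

View pics/c1.png

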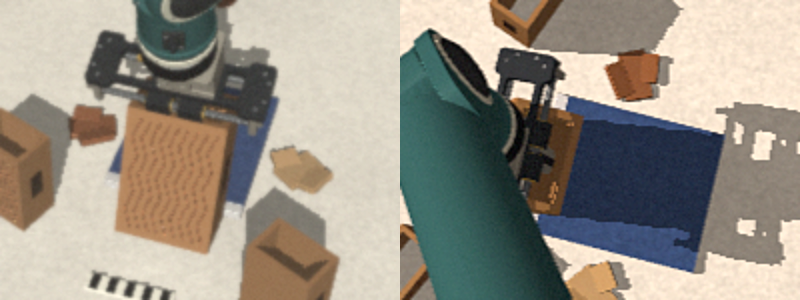

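The tile is tipped about 15°, square to the stop, with light force. Continuing through the balance point.

{"fn": "apply_moves", "kwargs": {
  "steps": [
    [0.017,-0.004,0,-0.4,-1.8,-0.2,-1],
    [0.034,-0.008,0,-0.8,-3.5,-0.4,-1],
    [0.051,-0.012,0,-1.2,-5.3,-0.7,-1],
    [0.068,-0.016,0,-1.6,-7,-0.9,-1],
    [0.085,-0.02,0,-2,-8.8,-1.2,-1],
    [0.102,-0.024,0,-2.4,-10.5,-1.6,-1],
    [0.119,-0.027,0,-2.8,-12.2,-2,-1],
    [0.136,-0.031,0,-3.2,-13.9,-2.4,-1],
    [0.153,-0.035,0,-3.6,-15.6,-2.8,-1],
    [0.17,-0.039,0,-4,-17.3,-3.2,-1],
    [0.187,-0.043,0,-4.4,-19,-3.7,-1],
    [0.204,-0.047,0,-4.8,-20.7,-4.2,-1],
    [0.221,-0.051,0,-5.2,-22.4,-4.8,-1],
    [0.238,-0.055,0,-5.6,-24.1,-5.3,-1],
    [0.255,-0.059,0,-6,-25.8,-5.9,-1],
    [0.272,-0.063,0,-6.4,-27.4,-6.6,-1],
    [0.289,-0.067,0,-6.8,-29.1,-7.3,-1],
    [0.306,-0.071,0,-7.1,-30.7,-8,-1],
    [0.323,-0.075,0,-7.5,-32.4,-8.7,-1],
    [0.34,-0.078,0,-7.9,-34,-9.4,-1]
  ]
}}

```text
time: 8.5
eef_pos: [0.5081, -0.0181, 0.1063]
orientation: [-180.0, -1.7, 77.0]
wrist_force: [-0.5, 0.1, 0.2]
grip_width: 0.0001
gripper_force: 0.2
```

```bash
python3 shot.py 2;  python3 -c "
from bench import telemetry as t;o=t.get_obs();print(o['eef_pos'],o['orientation'],o['wrist_force'],o['moment'],o['qpos'])"
```

```text
[ 0.50785329 -0.0191557   0.10607727] [-179.94755385   -1.58558958   76.85842076] [ 0.24559806  0.25739229 -0.68980968] [-0.14012174  0.00792629 -0.0229509 ] [ 19.72966123  24.20732328 -24.57152546 115.45163013  12.28702392
  42.57948241 -25.09822368]
```

View pics/c2.png

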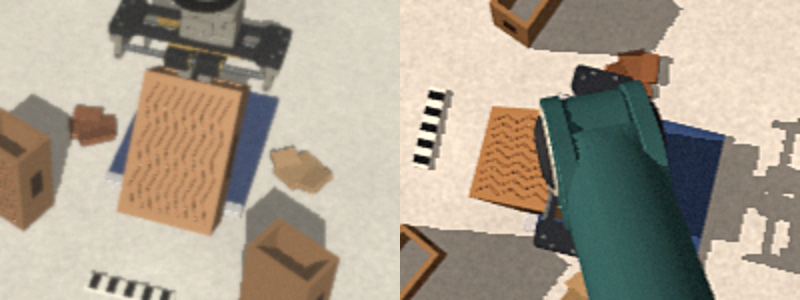

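```bash
cat > plan.py <<'E'
import numpy as np
r=np.radians
def tcp(th,ph,rho):
    th,ph=r(th),r(ph)
    lip=np.array([-153*np.sin(th)+67*np.cos(th),12+153*np.cos(th)+67*np.sin(th)])
    return lip-10*np.array([np.cos(ph),np.sin(ph)])+rho*np.array([np.sin(ph),-np.cos(ph)])
E
python3 - <<'E'
from plan import *
np.set_printoptions(precision=1,suppress=True)
E=np.array([518.5,25.7]);u=np.array([.225,.974])
print("s now",(np.array([507.9,-19.1])-E)@u, tcp(35,1.6,64))
p0=tcp(35,1.6,64)
for th in np.arange(37.5,92.6,2.5):
    k=min(1,(th-35)/55);ph=1.6+65.4*k; rho=64-26*k
    d=tcp(th,ph,rho)-p0;a=r(ph-1.6)
    print(th,round(ph,1),"| %.3f %.3f | %.1f %.1f %.1f"%(.974*a,-.225*a,.225*d[0],.974*d[0],d[1]))
E
```

```text
s now -46.0202 [-41.1 111.5]
37.5 4.6 | 0.051 -0.012 | -0.9 -3.8 -0.8
40.0 7.5 | 0.101 -0.023 | -1.7 -7.6 -1.6
42.5 10.5 | 0.152 -0.035 | -2.6 -11.4 -2.7
45.0 13.5 | 0.202 -0.047 | -3.5 -15.2 -3.9
47.5 16.5 | 0.253 -0.058 | -4.4 -19.1 -5.3
50.0 19.4 | 0.303 -0.070 | -5.3 -22.9 -6.8
52.5 22.4 | 0.354 -0.082 | -6.2 -26.8 -8.5
55.0 25.4 | 0.404 -0.093 | -7.1 -30.7 -10.4
57.5 28.4 | 0.455 -0.105 | -8.0 -34.5 -12.5
60.0 31.3 | 0.505 -0.117 | -8.8 -38.3 -14.8
62.5 34.3 | 0.556 -0.128 | -9.7 -42.1 -17.2
65.0 37.3 | 0.606 -0.140 | -10.6 -45.8 -19.8
67.5 40.2 | 0.657 -0.152 | -11.4 -49.5 -22.6
70.0 43.2 | 0.707 -0.163 | -12.3 -53.1 -25.6
72.5 46.2 | 0.758 -0.175 | -13.1 -56.7 -28.8
75.0 49.2 | 0.809 -0.187 | -13.9 -60.2 -32.2
77.5 52.1 | 0.859 -0.198 | -14.7 -63.6 -35.8
80.0 55.1 | 0.910 -0.210 | -15.4 -66.8 -39.6
82.5 58.1 | 0.960 -0.222 | -16.2 -70.0 -43.6
85.0 61.1 | 1.011 -0.233 | -16.9 -73.1 -47.7
87.5 64.0 | 1.061 -0.245 | -17.6 -76.0 -52.0
90.0 67.0 | 1.112 -0.257 | -18.2 -78.7 -56.6
92.5 67.0 | 1.112 -0.257 | -18.8 -81.4 -63.3
```

{"fn": "apply_moves", "kwargs": {
  "steps": [
    [0.025,-0.006,0,-0.4,-1.9,-0.4,-1],
    [0.051,-0.012,0,-0.9,-3.8,-0.8,-1],
    [0.076,-0.017,0,-1.3,-5.7,-1.2,-1],
    [0.101,-0.023,0,-1.7,-7.6,-1.6,-1],
    [0.126,-0.029,0,-2.2,-9.5,-2.1,-1],
    [0.152,-0.035,0,-2.6,-11.4,-2.7,-1],
    [0.177,-0.041,0,-3.1,-13.3,-3.3,-1],
    [0.202,-0.047,0,-3.5,-15.2,-3.9,-1],
    [0.227,-0.052,0,-4,-17.1,-4.6,-1],
    [0.253,-0.058,0,-4.4,-19.1,-5.3,-1],
    [0.278,-0.064,0,-4.9,-21,-6,-1],
    [0.303,-0.07,0,-5.3,-22.9,-6.8,-1],
    [0.328,-0.076,0,-5.8,-24.8,-7.6,-1],
    [0.354,-0.082,0,-6.2,-26.8,-8.5,-1],
    [0.379,-0.088,0,-6.6,-28.7,-9.4,-1],
    [0.404,-0.093,0,-7.1,-30.7,-10.4,-1],
    [0.43,-0.099,0,-7.5,-32.6,-11.4,-1],
    [0.455,-0.105,0,-8,-34.5,-12.5,-1],
    [0.48,-0.111,0,-8.4,-36.4,-13.6,-1],
    [0.505,-0.117,0,-8.8,-38.3,-14.8,-1]
  ]
}}

```text
time: 10.27
eef_pos: [0.4995, -0.0564, 0.0913]
orientation: [180.0, -31.3, 77.0]
wrist_force: [0.6, -0.7, -1.9]
grip_width: 0.0003
gripper_force: 0.7
```

```bash
python3 shot.py 3;  python3 -c "
from bench import telemetry as t;o=t.get_obs();print(o['eef_pos'],o['orientation'],o['wrist_force'],o['moment'],o['qpos'])"
```

```text
[ 0.49915327 -0.05752863  0.09056651] [-179.92671025  -31.29447757   76.78993276] [ 0.62884762 -1.54887517 -0.39799836] [-0.83252645  0.09009228 -0.00480075] [ 55.78788129  36.36220635 -42.27465468 115.51430607 -11.91155904
  39.92489513  15.09049929]
```

View pics/c3.png

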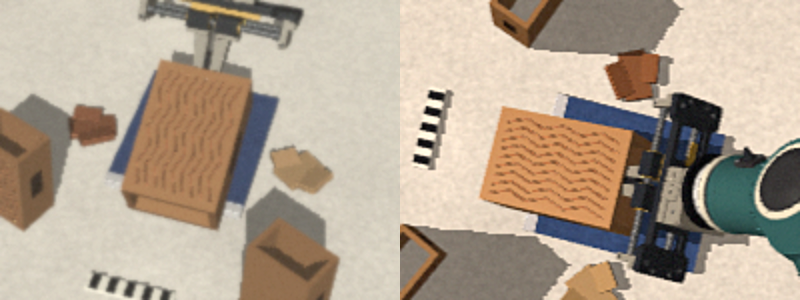

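{"fn": "apply_moves", "kwargs": {
  "steps": [
    [0.025,-0.006,0,-0.4,-1.9,-1.2,-1],
    [0.051,-0.011,0,-0.9,-3.8,-2.4,-1],
    [0.076,-0.017,0,-1.3,-5.6,-3.7,-1],
    [0.101,-0.023,0,-1.8,-7.5,-5,-1],
    [0.126,-0.029,0,-2.2,-9.3,-6.4,-1],
    [0.152,-0.035,0,-2.6,-11.2,-7.8,-1],
    [0.177,-0.041,0,-3,-13,-9.3,-1],
    [0.202,-0.046,0,-3.5,-14.8,-10.8,-1],
    [0.227,-0.052,0,-3.9,-16.6,-12.4,-1],
    [0.253,-0.058,0,-4.3,-18.4,-14,-1],
    [0.278,-0.064,0,-4.7,-20.1,-15.7,-1],
    [0.304,-0.07,0,-5.1,-21.9,-17.4,-1],
    [0.329,-0.076,0,-5.5,-23.6,-19.2,-1],
    [0.354,-0.081,0,-5.9,-25.3,-21,-1],
    [0.379,-0.087,0,-6.2,-26.9,-22.9,-1],
    [0.405,-0.093,0,-6.6,-28.5,-24.8,-1],
    [0.43,-0.099,0,-7,-30.1,-26.8,-1],
    [0.455,-0.105,0,-7.4,-31.7,-28.8,-1]
  ]
}}

```text
time: 11.87
eef_pos: [0.4921, -0.0879, 0.0625]
orientation: [180.0, -58.2, 77.0]
wrist_force: [0.4, -0.5, -3.1]
grip_width: 0.0007
gripper_force: 1.2
```

```bash
python3 shot.py 4;  python3 -c "
from bench import telemetry as t;o=t.get_obs();print(o['eef_pos'],o['orientation'],o['wrist_force'],o['moment'],o['qpos'])"
```

```text
[ 0.49183877 -0.08865905  0.06143211] [-179.83131589  -58.14263508   76.71404008] [-0.73938351 -0.10234729 -2.70815788] [-1.33427946  0.22182359  0.03556966] [ 72.54454526  59.08158234 -47.87940437 108.58236389 -17.58332898
  50.29880853  34.59047752]
```

View pics/c4.png

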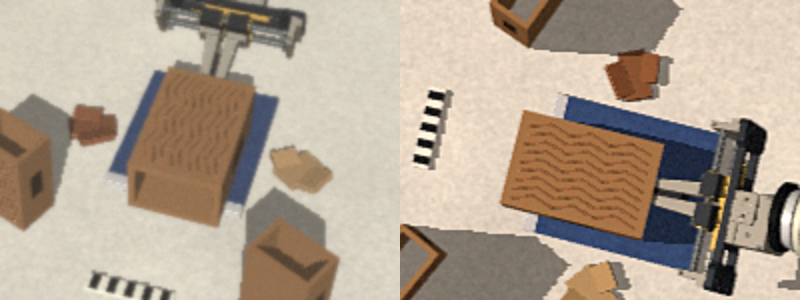

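{"fn": "apply_moves", "kwargs": {
  "steps": [
    [0.017,-0.004,0,-0.2,-1,-1.3,-1],
    [0.034,-0.008,0,-0.5,-2,-2.7,-1],
    [0.051,-0.011,0,-0.7,-3.1,-4.1,-1],
    [0.067,-0.015,0,-0.9,-4.1,-5.5,-1],
    [0.084,-0.019,0,-1.2,-5,-6.9,-1],
    [0.101,-0.023,0,-1.4,-6,-8.4,-1],
    [0.118,-0.027,0,-1.6,-6.9,-9.9,-1],
    [0.135,-0.031,0,-1.8,-7.8,-11.4,-1],
    [0.152,-0.035,0,-2,-8.7,-13,-1],
    [0.152,-0.035,0,-2,-8.7,-13,-1]
  ]
}}

```text
time: 12.8
eef_pos: [0.4899, -0.0969, 0.0488]
orientation: [-179.8, -67.1, 76.7]
wrist_force: [1.2, 0.1, -1.1]
grip_width: 0.0002
gripper_force: 0.0
```

{"fn": "apply_moves", "kwargs": {
  "steps": [
    [0,0,0,0,0,-1.3,-1],
    [0,0,0,0,0,-2.6,-1],
    [0,0,0,0,0,-4,-1],
    [0,0,0,0,0,-4,-1]
  ]
}}

```text
time: 13.13
eef_pos: [0.4901, -0.0962, 0.0458]
orientation: [180.0, -67.0, 77.0]
wrist_force: [-0.9, -0.2, -0.3]
grip_width: 0.0006
gripper_force: 0.0
```

{"fn": "apply_moves", "kwargs": {
  "steps": [
    [0,0,0,-2.3,-9.7,0,-1],
    [0,0,0,-4.5,-19.5,0,-1],
    [0,0,0,-7,-30,0,-1],
    [0,0,0,-9,-40,0,-1],
    [0,0,0,-11,-48,0,-1],
    [0,0,0,-12,-52,15,-1],
    [0,0,0,-12,-52,50,-1],
    [0,0,0,-12,-52,90,-1],
    [-0.3,0.07,0,-12,-52,130,-1],
    [-0.6,0.14,0,-12,-52,170,-1],
    [-0.6,0.14,0,-12,-52,200,-1],
    [-0.6,0.14,0,-12,-52,200,-1]
  ]
}}

```text
time: 14.13
eef_pos: [0.4807, -0.1484, 0.2524]
orientation: [179.4, -37.8, 77.3]
wrist_force: [0.8, 0.6, -0.4]
grip_width: 0.0001
gripper_force: 0.0
```

```bash
python3 - <<'E'
import cv2
from bench import eyes
s=cv2.resize(eyes.camera("side")[205:305,290:400],None,fx=3.6,fy=3.6,interpolation=2); t=cv2.resize(eyes.camera("top")[235:335,290:400],None,fx=3.6,fy=3.6,interpolation=2)
cv2.imwrite("pics/c5.png",cv2.convertScaleAbs(cv2.hconcat([s,t]),alpha=1.5))
E
```

```text
(no output)
```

View pics/c5.png

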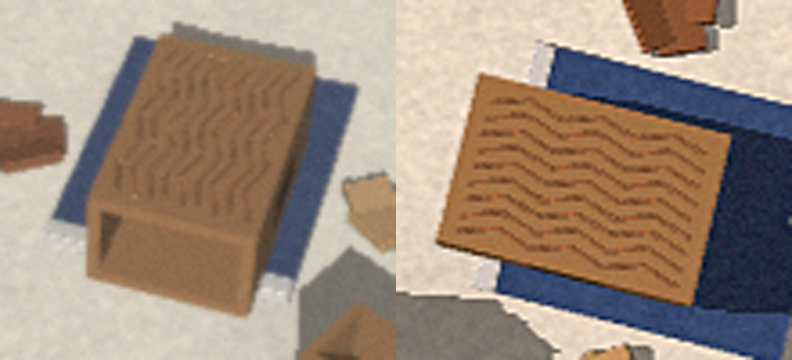

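The tile lies flat with the combed face up and the foot overhanging the stop somewhat. Top crop: foot corners at (478,72), (437,242); mouth corners at (730,133), (693,305).

```bash
python3 - <<'E'
from h import *
np.set_printoptions(precision=1,suppress=True)
E=np.array([525,21.7]);u=np.array([.225,.974]);v=np.array([-.974,.225])
f=lambda n,o,p,z:(ray(n,np.array(p)/3.6+o-.4,z)-E)@np.array([u,v]).T
for p in[(82,72),(41,242),(334,133),(297,305)]:print("top",f("top",np.array([290,235]),p,.088))
for p in[(144,42),(78,288)]:print("strip top",f("top",np.array([290,235]),p,.012))
for p in[(90,203),(252,242),(160,35),(314,70)]:print("side",f("side",np.array([290,205]),p,.088))
for p in[(48,237),(292,300),(88,275),(248,315)]:print("strip/foot side",f("side",np.array([290,205]),p,.012))
E
```

```text
top [ 26.6 -47.1]
top [25.8 63.3]
top [-137.3  -47.1]
top [-138.8   63.4]
strip top [ -5.6 -86.4]
strip top [-1.8 84.1]
side [ 32.6 -43.7]
side [32.6 60.8]
side [-132.5  -45.4]
side [-131.4   62.8]
strip/foot side [  3.3 -81.3]
strip/foot side [ 5.7 86.7]
strip/foot side [ 26.8 -45.8]
strip/foot side [26.9 62.5]
```

{"fn": "apply_moves", "kwargs": {
  "steps": [
    [-0.643,0.148,0,52,240,0,-1],
    [-0.643,0.148,0,52,240,0,-1],
    [-0.643,0.148,0,52,240,0,-1],
    [-0.643,0.148,0,52,240,0,-1],
    [-0.643,0.148,0,52,240,0,-1],
    [-0.643,0.148,0,52,240,0,-1],
    [-0.643,0.148,0,52,240,0,-1],
    [-0.643,0.148,0,52,240,0,-1],
    [-0.643,0.148,0,52,240,0,-1]
  ]
}}

```text
time: 14.98
eef_pos: [0.5288, 0.0932, 0.2437]
orientation: [-179.7, -0.5, 77.2]
wrist_force: [-1.0, -1.1, -0.7]
grip_width: 0.0004
gripper_force: 0.0
```

{"fn": "apply_moves", "kwargs": {
  "steps": [
    [0,0,-1.571,0,0,0,-1],
    [0,0,-1.571,0,0,0,-1],
    [0,0,-1.571,0,0,0,-1],
    [0,0,-1.571,0,0,0,-1],
    [0,0,-1.571,0,0,0,-1],
    [0,0,-1.571,0,0,0,-1],
    [0,0,-1.571,0,0,0,-1],
    [0,0,-1.571,0,0,0,-1],
    [0,0,-1.571,0,0,0,-1],
    [0,0,-1.571,0,0,0,-1],
    [0,0,-1.571,0,0,0,-1],
    [0,0,-1.571,0,0,0,-1],
    [0,0,-1.571,0,0,0,-1],
    [0,0,-1.571,0,0,0,-1],
    [0,0,-1.571,0,0,0,-1]
  ]
}}

```text
time: 16.23
eef_pos: [0.5297, 0.0889, 0.2445]
orientation: [180.0, -0.4, -13.2]
wrist_force: [-0.1, 0.6, -0.6]
grip_width: 0.0006
gripper_force: 0.0
```

```bash
python3 - <<'E'
from h import *
from bench import telemetry
np.set_printoptions(precision=1,suppress=True)
o=telemetry.get_obs();print(o['time'],o['qpos'],o['eef_pos']*1000,o['orientation'])
E=np.array([525,21.7]);u=np.array([.225,.974]);v=np.array([-.974,.225])
for p,z in[((265,263),.006),((315,200),.11),((250,333),.11)]:print((ray("top",p,z)-E)@np.array([u,v]).T)
E
```

```text
16.2333 [  10.8   16.7  -28.8  104.6    9.4   60.7 -124.7] [529.7  88.9 244.5] [180.   -0.4 -13.2]
[137.2 -10.2]
[  49.7 -167.4]
[117.3 157.1]
```

{"fn": "apply_moves", "kwargs": {
  "steps": [
    [0,0,0,1,4,-40,-1],
    [0,0,0,1,4,-80,-1],
    [0,0,0,1,4,-120,-1],
    [0,0,0,1,4,-150,-1],
    [0,0,0,1,4,-180,-1],
    [0,0,0,1,4,-205,-1],
    [0,0,0,1,4,-220,-1],
    [0,0,0,1,4,-227,-1],
    [0,0,0,1,4,-227,-1],
    [0,0,0,1,4,-227,-1]
  ]
}}

```text
time: 17.07
eef_pos: [0.5313, 0.0951, 0.0189]
orientation: [-180.0, -0.5, -13.1]
wrist_force: [0.2, 0.3, 0.4]
grip_width: 0.0005
gripper_force: 0.0
```

{"fn": "apply_moves", "kwargs": {
  "steps": [
    [0,0,0,-1.1,-5,0,-1],
    [0,0,0,-2.3,-10,0,-1],
    [0,0,0,-3.4,-15,0,-1],
    [0,0,0,-4.2,-18,0,-1],
    [0,0,0,-4.8,-21,0,-1],
    [0,0,0,-5.5,-24,0,-1],
    [0,0,0,-6.2,-27,0,-1],
    [0,0,0,-6.2,-27,0,-1]
  ]
}}

```text
time: 17.73
eef_pos: [0.5253, 0.0691, 0.0191]
orientation: [-179.9, -0.6, -13.0]
wrist_force: [0.5, 1.6, 0.5]
grip_width: 0.0004
gripper_force: 0.9
```

{"fn": "apply_moves", "kwargs": {
  "steps": [
    [0,0,0,-0.5,-2,0,-1],
    [0,0,0,-0.9,-4,0,-1],
    [0,0,0,-1.4,-6,0,-1],
    [0,0,0,-1.8,-8,0,-1],
    [0,0,0,-2.3,-10,0,-1],
    [0,0,0,-2.8,-12,0,-1],
    [0,0,0,-3.2,-14,0,-1],
    [0,0,0,-3.7,-16,0,-1],
    [0,0,0,-4.1,-18,0,-1],
    [0,0,0,-4.1,-18,0,-1]
  ]
}}

```text
time: 18.57
eef_pos: [0.5211, 0.0516, 0.0189]
orientation: [-179.9, -0.6, -13.0]
wrist_force: [1.5, 4.4, 1.2]
grip_width: 0.0007
gripper_force: 2.1
```

{"fn": "apply_moves", "kwargs": {
  "steps": [
    [0,0,0,2,10,0,-1],
    [0,0,0,6,25,0,-1],
    [0,0,0,6,28,0,-1],
    [0,0,0,6,28,0,-1],
    [0,0,0,6,28,40,-1],
    [0,0,0,6,28,80,-1],
    [0,0,0,6,28,120,-1],
    [0,0,0,6,28,160,-1],
    [0,0,0,6,28,200,-1],
    [0,0,0,-34,28,230,-1],
    [0,0,0,-74,28,230,-1],
    [0,0,0,-74,68,230,-1],
    [0,0,0,-74,108,230,-1],
    [0,0,0,-74,148,230,-1],
    [0,0,0,-74,148,230,-1]
  ]
}}

```text
time: 19.82
eef_pos: [0.4453, 0.2053, 0.2497]
orientation: [-179.8, -0.5, -12.6]
wrist_force: [-0.3, 0.5, 0.6]
grip_width: 0.0004
gripper_force: 0.0
```

```bash
python3 - <<'E'
import cv2
from bench import eyes
s=cv2.resize(eyes.camera("side")[205:305,290:400],None,fx=3.6,fy=3.6,interpolation=2); t=cv2.resize(eyes.camera("top")[235:335,290:400],None,fx=3.6,fy=3.6,interpolation=2)
cv2.imwrite("pics/c6.png",cv2.convertScaleAbs(cv2.hconcat([s,t]),alpha=1.5))
E
```

```text
(no output)
```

View pics/c6.png

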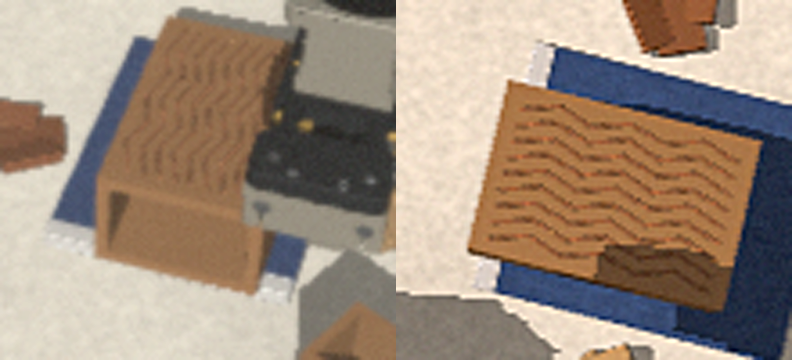

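The tile lies flat with the combed face up. Its foot (top crop (508,80)–(470,250)) is now about 10 mm from the stop's outer face, and the arm is clear. Handing in.

```bash
python3 -c "
from bench import bot
print(bot.close_job())"
```

```text
the job is handed in; nothing more can be done
None
```

The tile lies on its side on the pad, combed face up, with its foot end overhanging the stop's outer face by about 10 mm; I lowered it with the fingertips all the way, then pushed the foot about 18 mm back towards the stop because it had slid out to about 27 mm, and handed the job in at about 20 s with the arm clear.

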